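# Load the warm-air dryer, tall jars at the back

### The arm

A 7-joint arm with a two-finger parallel gripper is mounted at the origin on the work surface. World frame = base frame: x ahead of the robot, y to its left, z up, the work surface at z = 0. Lengths are in m, angles in degrees, forces in N, time in s.
With the tool pointing down it reaches from about 0.425 to 0.875 m from the base axis. Payload 4.7 kg.
Tool frame: the origin (TCP) lies midway between the tips of the shut fingers; the grasp point (between the pads) lies env.grip_point_offset behind it (env.grip_point_offset is the distance from the TCP to the grasp point, in m); z points along the fingers, y is the line along which they close (so a half turn about z gives the same grasp; the last joint's range is limited). The gripper opens to 87 mm and grips with 3 to 60 N. Pads are 19 mm wide; open, the fingers measure 117 mm over their backs; the gripper's body (75 mm by 190 mm) begins 51 mm behind the grasp point.
Start: joints at [-70.124, 18.392, -4.016, 83.108, 1.295, 78.541, -3.26], TCP at [0.212, 0.614, 0.223] pointing down, gripper open.
Joint ranges: [-163.93, 163.93], [-17.29, 119.83], [-79.2, 71.16], [3.27, 140.29], [-89.18, 269.18], [5.43, 117.66], [-154.24, 154.24]. Speed limits (degrees/s): [147.25, 147.25, 180, 180, 180, 180, 180].

### API

Orientations are given as [roll, pitch, yaw] about the fixed x, y, z axes, in that order (R = Rz(yaw) Ry(pitch) Rx(roll)).
In Python, from cell import env gives the robot as it stands.
- The arm moves only by the shell command python3 -m creep 'ROWS' [FORCE]. ROWS is a JSON object of lists of equal length, an entry for each row: "translation": the shift along the tool's x, y, z in units of 0.08 m (1.0 is 0.08 m), a list of three; "turn": the turn, a rotation vector about the tool's x, y, z in units of 180 degrees (1.0 is 180 degrees), a list of three; "grip": the opening, from 0 (shut) to 1 (fully open). In form: {"translation": [[x, y, z], ...], "turn": [[ax, ay, az], ...], "grip": [grip, ...]}. A call has 1 to 5 rows; each row shifts and turns the commanded pose from where the row before left it, along the tool's axes as they then stand; what a row does not reach is not made up. A row lasts 1/8 s, in which the tool goes at most 62.5 mm and 10.7 degrees, less where a joint would pass 70% of its speed; a pose out of reach is approached as far as the arm can. A call with a number of a shift or a turn outside -1 to 1 is refused whole. A call with a gripper value outside its range is refused whole. The fingers move at their own pace and stop on an object; FORCE is the grip in N (left out, the last holds). Time passes only in rows, so rows that do not move let the fingers close. It gives the time, the measured TCP pose, the force, the opening and the grip force at its end, in the units of the state.
- env.get_obs(): the state, without advancing time (a new reading comes with each control period).
- env.read_camera(name): name is "scene" or "top" or "wrist"; returns a dict with "frame" (384x512x3 uint8, red, green, blue), "z_map" (384x512 float32, m along the optical axis (not along the pixel's ray), 0 where there is no reading), "K" (3x3 intrinsics, pixels), "D" ([k1, k2, p1, p2, k3] as OpenCV has them; the pictures are not rectified), "rvec" (rotation vector, rad) and "tvec" (3), from world to camera coordinates, as OpenCV has them. Camera axes: x right, y down, z forward; pixel columns grow to the right and rows downward; lengths in m; the calibration is good to about 2 mm. A picture is of the moment at which its call begins.
- env.sign_off(): hands the job in; it is judged then, once.
The state is a dict: "time_s": time; "qpos": joint angles; "joint_velocities": joint speeds; "effort": joint torques, N m; "tool_pos": TCP position; "tool_rot": TCP orientation; "force": force on the tool from outside, world axes, zero at the start; "wrist_torque": the same for the moment, N m; "grip_width": finger opening in m; "grasp_force": force on a finger pad.
Only numpy, scipy, OpenCV 4.12 (cv2) and the standard library are available. Lean on these libraries where they do the work, as an engineer would, in place of code of your own. Each camera call takes 0.05 s, during which the arm holds its last target. There are 200 camera calls.

### The job

Load the washed steel jars into the warm-air dryer, mouth down as they stand: first both tall ones at the back of the rack, behind its cross wire and under the clear hood, then the short one at the front, and last turn the dial clockwise from off to the third click. Set each jar down upright and gently, without dropping it, keep from knocking the hood, and leave everything else on the counter where it is.

Things in the scene. Friction and masses are not known exactly. Their poses are not given: they have to be found in the camera images.
- dryer: Fixed open-fronted white counter-top dryer, 370 mm deep, 400 mm wide. Origin on the counter under its middle; x from its open front to its back (away from the robot within 0.1 rad), y to its left, z up. Flat wire rack, top at z 85 mm, x -100 to 162, y -185 to 185; low rim round it up to z 97. Steel cross wire along y at x = 5, top at z 97, parts the rack into front and back.
- dial (a joint): Dial angle, rad; 0 = off (where it starts, at a stop), growing as it is turned clockwise seen from above. Clicks every 0.419 rad (24 deg): 0, 0.419, 0.838, 1.257 (third), 1.676, 2.094 (end stop). Let go, it springs into the nearest click; at most 0.08 N m to turn. On the panel a white bar marks off, five white dots the clicks.
- dial_grip (a point): On the dial's axis, 26 mm out from the 35 deg sloping panel at the dryer's front right. Skirt 48 mm across, 9 high; on it a bar grip 44 long, 12 thick, 9 to 34 mm above the panel. z: axis, away from the panel, leaning 35 deg from vertical to the dryer's front. Frame turns with the dial; the bar lies 0.628 rad anticlockwise about z of its x: at off its marked end points up-slope, 36 deg left.
- tall_a_mid (a point): Centre (half-way up, on the axis) of one tall stainless jar, plain cylinder 56 mm across (60 mm at the rolled lip, which is at the bottom), 150 mm tall, about 0.18 kg, standing mouth down on the draining mat, top of the mat about 7 mm above the counter. z up along its axis.
- tall_b_mid (a point): Centre of the other tall stainless jar, the same in every way.
- short_mid (a point): Centre (half-way up, on the axis) of the short stainless jar, plain cylinder 64 mm across (68 mm at the lip at the bottom), 62 mm tall, about 0.12 kg, standing mouth down on the draining mat. z up along its axis.
- rack_back (a point): Point on top of the rack, at the middle of its back part (dryer x 65, y 0, z 85 mm); axes as the dryer.
- rack_front (a point): Point on top of the rack, at the middle of its front part (dryer x -50, y 0, z 85 mm); axes as the dryer.
- tall_a: The tall jar whose centre is tall_a_mid. Origin: centre of its mouth, at the bottom.
- tall_b: The tall jar whose centre is tall_b_mid. Origin: centre of its mouth, at the bottom.
- short: The short jar whose centre is short_mid. Origin: centre of its mouth, at the bottom.
- hood: The dryer's rigid clear hood (same origin and axes as the dryer): roof over the back of the rack, reaching forward to x = 36 mm, underside at z 350 mm, sloping down behind x = 120 to a back panel at x = 170; clear side cheeks at y = +-194, only behind x = 74.
- mug: Bystander: white mug with a handle, 76 mm across, 85 mm tall, standing on the draining mat among the jars. Origin: centre of its underside.
- soap: Bystander: pump soap bottle, 62 mm across, 177 mm tall. Origin: centre of its underside.
- detergent: Bystander: blue detergent bottle with a yellow cap, 72 mm across, 210 mm tall. Origin: centre of its underside.
- brush: Bystander: scrubbing brush lying flat. Origin: centre of its underside.
- beaker: Bystander: small clear plastic cup, 68 mm across, 75 mm tall, behind the mat. Origin: centre of its underside.

How it is judged (in metres and radians):
On the way, in this order (a step that is already met when the one before it is completed fails the run):
1. both tall jars stand upright and released on the back of the rack, behind the cross wire (x of tall_a_mid in the frame of dryer between 0.03 and 0.14 m and y of tall_a_mid in the frame of dryer between -0.165 and 0.165 m and z of tall_a_mid in the frame of dryer between 0.154 and 0.168 m and angle between each of tall_a_mid, tall_b_mid's own z axis and vertical below 0.1 rad and contact force between the fingers and tall_a below 0.1 N and x of tall_b_mid in the frame of dryer between 0.03 and 0.14 m and y of tall_b_mid in the frame of dryer between -0.165 and 0.165 m and z of tall_b_mid in the frame of dryer between 0.154 and 0.168 m and contact force between the fingers and tall_b below 0.1 N), for 0.2 s.
2. then the short jar stands upright and released on the front of the rack (x of short_mid in the frame of dryer between -0.08 and -0.022 m and y of short_mid in the frame of dryer between -0.165 and 0.165 m and z of short_mid in the frame of dryer between 0.11 and 0.124 m and angle between short_mid's own z axis and vertical below 0.1 rad and contact force between the fingers and short below 0.1 N), for 0.2 s.
3. then the dial is at the third click (value of joint dial between 1.127 and 1.387 rad), for 0.2 s.
At the end, for the whole second after the job is handed in: Tall jars on the rack behind the cross wire (axis 30 to 140 mm behind the dryer's middle), short jar in front (22 to 80 mm before it), within 165 mm of the centre line, upright within 0.1 rad, standing on the rack, at rest, released; dial within 0.13 rad of the third click (all of step 1 and all of step 2 and all of step 3 and linear speed of each of tall_a, tall_b, short below 0.02 m/s); the robot touches nothing.
It fails at once if a jar was dropped (in free fall more than 20 mm above where it stands on the rack) ((contact force between tall_a and anything else below 0.02 N and z of tall_a_mid in the frame of dryer above 0.18 m) or (contact force between tall_b and anything else below 0.02 N and z of tall_b_mid in the frame of dryer above 0.18 m) or (contact force between short and anything else below 0.02 N and z of short_mid in the frame of dryer above 0.136 m)).
It fails at once if a jar was knocked over (leaning more than 0.7 rad) (angle between any of tall_a_mid, tall_b_mid, short_mid's own z axis and vertical above 0.7 rad).
It fails at once if the hood was knocked (more than 10 N) (contact force between hood and anything else above 10 N).
It fails at once if something else on the counter was moved more than 25 mm (distance of any of mug, soap, detergent, brush, beaker from where it was at the start of the episode above 0.025 m).
It also fails if it takes over 72 s, if anything falls off the work surface, if the arm or the gripper's body presses on something with over 40 N, if the wrist force passes 120 N, or if a joint passes its speed limit or range.

## Working session

There is one attempt and no reset: what is moved stays moved. The work goes in short steps, Python scripts to look and compute and a shell command to move; the robot and the scene stay as the last step left them, time stands still between calls to the robot, and variables do not carry over. Pictures are saved under pics/ and viewed, at most 10 in all, crops included, and the job is handed in when it is done.

```bash
ls; mkdir -p pics
python3 - <<'E'
from cell import env
import cv2,numpy as np
print(env.grip_point_offset, env.get_obs())
ims=[]
for n in("scene","top"):
    c=env.read_camera(n); np.savez(f"/tmp/{n}.npz",**c)
    cv2.imwrite(f"pics/{n}.png",cv2.cvtColor(c["frame"],cv2.COLOR_RGB2BGR))
    print(n,c["K"],c["D"],c["rvec"],c["tvec"])
E
```

```text
pics
0.0187 {'time_s': 0.0, 'qpos': array([-70.12537007,  18.43959901,  -4.01518419,  83.17694274,
         1.29608844,  78.54106406,  -3.26033954]), 'joint_velocities': array([ 0.08345373,  0.02751043,  0.0776106 ,  0.04703663,  0.04105117,
       -0.01315229, -0.04882406]), 'effort': array([-1.26451181e-03, -4.91286635e+01, -4.04450800e-01, -3.12524414e+01,
       -6.38622791e-02,  4.38528636e-02,  1.78312166e-04]), 'tool_pos': array([0.21220705, 0.61377819, 0.22143749]), 'tool_rot': array([-1.79887701e+02,  7.05330090e-03,  1.60934720e+02]), 'force': array([-0.31514883,  0.29472676,  0.04174328]), 'wrist_torque': array([-0.01626178,  0.02688311, -0.02230933]), 'grasp_force': 0.0, 'grip_width': 0.0869099951768587}
scene [[361.11176112   0.         255.8494371 ]
 [  0.         361.11176112 187.19166838]
 [  0.           0.           1.        ]] [-0.03488428  0.          0.          0.          0.        ] [ 2.48800242 -0.54262818  0.15312638] [-0.48301029  0.30989487  0.81034379]
top [[414.58019868   0.         261.65528882]
 [  0.         414.58019868 198.58539594]
 [  0.           0.           1.        ]] [-0.00531884  0.          0.          0.          0.        ] [ 2.20406846 -2.19635437  0.05204591] [0.06861753 0.57419858 1.18220129]
```

View pics/scene.png

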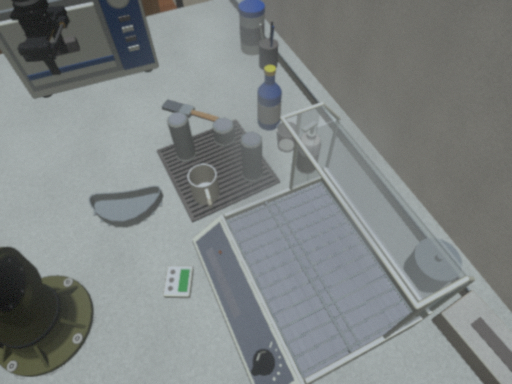

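View pics/top.png

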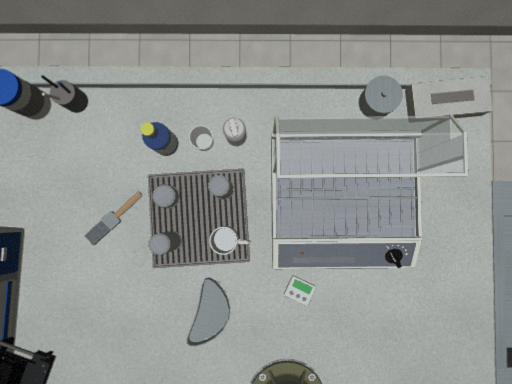

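The scene view shows the tall jars at about (180,135) and (252,155), the short jar at (223,132) and the mug at (203,180). The dryer is on the right with its dial at (263,360). In the top view, the tall jars are at (159,243) and (219,185), the short jar at (164,196), the mug at (224,240) and the dial at (395,257). I'll measure them next.

```bash
cat > h.py <<'E'
import cv2,numpy as np
from scipy.spatial.transform import Rotation as Ro
def pts(c):
    h,w=c["z_map"].shape
    uv=np.stack(np.meshgrid(np.arange(w),np.arange(h)),-1).reshape(-1,1,2).astype(float)
    n=cv2.undistortPoints(uv,c["K"],c["D"])[:,0]
    z=c["z_map"].reshape(-1,1); P=np.hstack([n*z,z])
    R=cv2.Rodrigues(c["rvec"])[0]
    W=(P-c["tvec"].reshape(3))@R; W[z[:,0]<=0]=np.nan
    return W.reshape(h,w,3)
def ray(c,u,v,z):
    n=cv2.undistortPoints(np.array([[[u,v]]],float),c["K"],c["D"])[0,0]
    R=cv2.Rodrigues(c["rvec"])[0]; o=-R.T@c["tvec"].reshape(3); d=R.T@np.array([*n,1])
    return o+d*(z-o[2])/d[2]
E
python3 - <<'E'
from h import *
np.set_printoptions(precision=4,suppress=True)
c=dict(np.load("/tmp/top.npz")); W=pts(c)
def blob(name,u,v,zlo,zhi,r=22):
    m=np.zeros(W.shape[:2],bool); m[v-r:v+r,u-r:u+r]=1
    m&=(W[...,2]>zlo)&(W[...,2]<zhi)
    if m.sum()<5: print(name,"none",W[v-2:v+3,u,2]);return
    P=W[m]; (x,y),rad=cv2.minEnclosingCircle(P[:,:2].astype(np.float32))
    print(name,m.sum(),"circ",x,y,rad,"med",np.median(P,0))
blob("tallF",159,243,.145,.17);blob("tallB",219,185,.145,.17);blob("short",164,196,.06,.08)
blob("mug",224,240,.08,.1);blob("beaker",202,138,.05,.09);blob("soap",234,130,.1,.2)
for n,u,v in [("shortpx",164,196),("tallFpx",159,243),("tallBpx",219,185)]: print(n,W[v,u])
# dryer corners
for u,v,z in [(275,267,.05),(413,267,.05),(419,238,.097),(275,240,.097)]: print(u,v,W[v,u],ray(c,u,v,z))
# hood & rack rim
m=(abs(W[...,2]-.355)<.02); P=W[m]; print("hood",m.sum(),np.nanmin(P,0),np.nanmax(P,0))
im=cv2.cvtColor(c["frame"],cv2.COLOR_RGB2BGR)[105:280,262:475]
cv2.imwrite("pics/dry.png",cv2.resize(im,None,fx=3.4,fy=3.4,interpolation=cv2.INTER_CUBIC))
for v in range(170,272,4): print(v,W[v,300],W[v,345],W[v,385])
E
```

```text
tallF 382 circ 0.45249319076538086 0.3306125998497009 0.027850205078721046 med [0.4522 0.3292 0.155 ]
tallB 367 circ 0.6016744375228882 0.18161004781723022 0.027765430510044098 med [0.6017 0.1819 0.1551]
short 410 circ 0.5794265866279602 0.34232792258262634 0.032004620879888535 med [0.5802 0.3419 0.0673]
mug 153 circ 0.4573729932308197 0.1665063202381134 0.04594136402010918 med [0.4534 0.1766 0.0895]
beaker 198 circ 0.7414341568946838 0.23950472474098206 0.0342504121363163 med [0.7511 0.2455 0.071 ]
soap 398 circ 0.756253182888031 0.14498482644557953 0.03223193436861038 med [0.7512 0.143  0.1211]
shortpx [0.5777 0.3396 0.0661]
tallFpx [0.4546 0.329  0.1587]
tallBpx [0.6018 0.1796 0.1547]
275 267 [0.3817 0.0328 0.043 ] [0.3826 0.0331 0.05  ]
413 267 [ 0.3824 -0.3541  0.0394] [ 0.3836 -0.3502  0.05  ]
419 238 [ 0.4665 -0.348   0.1023] [ 0.4663 -0.35    0.097 ]
275 240 [0.4597 0.0349 0.0964] [0.4598 0.0349 0.097 ]
hood 9868 [ 0.1766 -0.3535  0.335 ] [0.7197 0.6122 0.3748]
170 [ 0.618  -0.0073  0.3553] [ 0.6183 -0.1002  0.3552] [ 0.6189 -0.1835  0.3533]
174 [ 0.6096 -0.0072  0.356 ] [ 0.
[... 1315 characters left out ...]
6 -0.1523  0.0955] [ 0.4659 -0.2594  0.0954]
242 [ 0.4546 -0.0319  0.0956] [ 0.455  -0.1521  0.096 ] [ 0.4551 -0.2599  0.0935]
246 [ 0.4433 -0.0328  0.0867] [ 0.4439 -0.1534  0.0893] [ 0.4442 -0.2611  0.0892]
250 [ 0.4321 -0.0333  0.0809] [ 0.4323 -0.1558  0.0777] [ 0.4327 -0.2639  0.0794]
254 [ 0.4201 -0.0347  0.067 ] [ 0.4208 -0.1571  0.0708] [ 0.4217 -0.2646  0.077 ]
258 [ 0.4087 -0.0352  0.0608] [ 0.4094 -0.1583  0.0648] [ 0.4103 -0.2664  0.0704]
262 [ 0.3972 -0.0357  0.0561] [ 0.3972 -0.1607  0.0524] [ 0.3978 -0.2707  0.0556]
266 [ 0.385  -0.0367  0.0452] [ 0.3853 -0.1622  0.0448] [ 0.3855 -0.274   0.0444]
270 [ 0.3677 -0.0414 -0.0037] [ 0.3685 -0.1713 -0.    ] [ 0.3687 -0.2876 -0.0013]
```

View pics/dry.png

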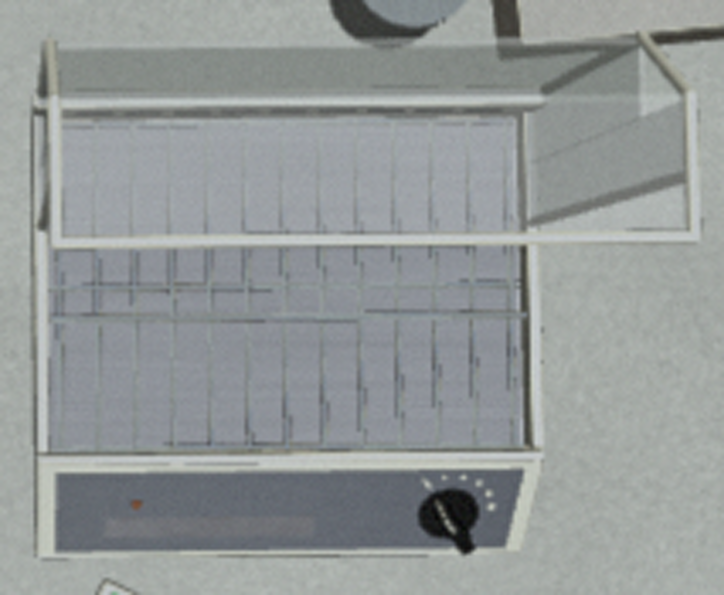

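The crop shows the cross wire at crop y≈315 and the dial at crop (450,512), which is (394,256) in the full picture. That puts the dryer origin near (0.568, -0.158) with yaw ≈ 0.01. The jar tops match the given heights (0.157, 0.069) and radii (28, 32 mm). I'll pick with a 45° tilted tool so the gripper stays clear of the hood.

```bash
cat > plan.py <<'E'
import sys
from h import *
from cell import env
np.set_printoptions(precision=3,suppress=True)
# args: grasp x y z, tilt, heading, spin, rows ; prints a constant tool-axis row from the measured pose
def target(g,t,h,s=0):
    t,h=np.radians([t,h]); z=np.array([np.sin(t)*np.cos(h),np.sin(t)*np.sin(h),-np.cos(t)])
    y=np.array([-np.sin(h),np.cos(h),0]); R=np.c_[np.cross(y,z),y,z]@Ro.from_euler('z',s,degrees=True).as_matrix()
    return np.array(g)+env.grip_point_offset*z,R
def pose():
    o=env.get_obs(); return o["tool_pos"],Ro.from_euler('xyz',o["tool_rot"],degrees=True).as_matrix(),o
if __name__=="__main__":
    x,y,z,t,h,s,n=map(float,sys.argv[1:]); p,R=target([x,y,z],t,h,s); p0,R0,o=pose()
    w=Ro.from_matrix(R0.T@R).as_rotvec()/n
    A=sum(Ro.from_rotvec(w*k).as_matrix() for k in range(int(n)))
    tr=np.linalg.solve(A,R0.T@(p-p0))
    print("tcp target",p,"now",p0,"qpos",o["qpos"])
    print("per row: trans",tr/.08,"turn",w/np.pi,"mm",np.linalg.norm(tr)*1e3,"deg",np.degrees(np.linalg.norm(w)))
E
python3 plan.py .384 .281 .20 45 36.2 0 10
```

```text
tcp target [0.395 0.289 0.187] now [0.212 0.614 0.222] qpos [-70.123  18.437  -4.015  83.167   1.295  78.539  -3.26 ]
per row: trans [-0.18  -0.447  0.083] turn [-0.012 -0.023 -0.029] mm 39.13606599781554 deg 7.015941615190783
```

```bash
python3 -m creep '{"translation":[[-0.18,-0.45,0.04],[-0.18,-0.45,0.04],[-0.18,-0.45,0.04],[-0.18,-0.45,0.04],[-0.18,-0.45,0.04]],"turn":[[-0.012,-0.023,-0.029],[-0.012,-0.023,-0.029],[-0.012,-0.023,-0.029],[-0.012,-0.023,-0.029],[-0.012,-0.023,-0.029]],"grip":[1,1,1,1,1]}' 20; python3 plan.py .384 .281 .20 45 36.2 0 5
```

```text
time_s: 0.72
tool_pos: [0.2586, 0.4267, 0.2076]
tool_rot: [174.0, 22.5, -173.6]
force: [0.1, -0.2, 1.1]
grip_width: 0.0867
grasp_force: 0.0
tcp target [0.395 0.289 0.187] now [0.259 0.427 0.208] qpos [-70.054 -11.604  -4.86  119.94   20.513  58.883  13.981]
per row: trans [-0.164 -0.448  0.125] turn [-0.012 -0.023 -0.029] mm 39.42957186565464 deg 6.969700564147171
```

```bash
python3 -m creep '{"translation":[[-0.165,-0.45,0.125],[-0.165,-0.45,0.125],[-0.165,-0.45,0.125],[-0.165,-0.45,0.125],[-0.165,-0.45,0.125]],"turn":[[-0.012,-0.023,-0.029],[-0.012,-0.023,-0.029],[-0.012,-0.023,-0.029],[-0.012,-0.023,-0.029],[-0.012,-0.023,-0.029]],"grip":[1,1,1,1,1]}'; python3 plan.py .4525 .3306 .115 45 36.2 0 4
python3 - <<'E'
from cell import env
import cv2,numpy as np
c=env.read_camera("wrist"); np.savez("/tmp/wrist.npz",**c)
cv2.imwrite("pics/w1.png",cv2.cvtColor(c["frame"],cv2.COLOR_RGB2BGR))
E
```

```text
time_s: 1.35
tool_pos: [0.3874, 0.3563, 0.1477]
tool_rot: [179.5, 39.0, -149.1]
force: [1.5, -0.2, -0.7]
grip_width: 0.087
grasp_force: 0.0
tcp target [0.463 0.338 0.102] now [0.387 0.356 0.148] qpos [-44.704 -17.249  -9.938 137.88   28.054  25.343  44.017]
per row: trans [-0.032 -0.177  0.218] turn [-0.004 -0.008 -0.006] mm 22.601269719647213 deg 1.9436415213135365
```

View pics/w1.png

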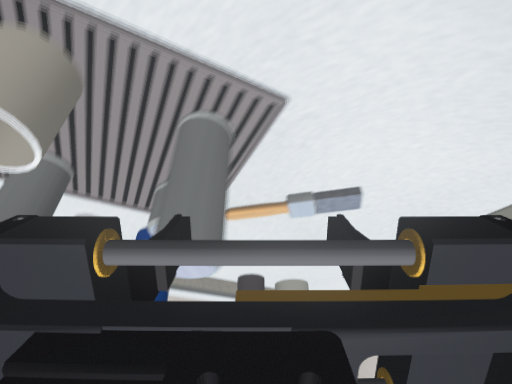

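The wrist view shows the tall jar at about (205,150), to one side of the finger midline (x≈258). The arm stopped at a joint limit (j2/j4), so I'll use less tilt (35°), which still clears the hood.

```bash
python3 plan.py .420 .307 .18 35 36.2 0 3;  python3 plan.py .427 .311 .16 32 36.2 0 3
```

```text
tcp target [0.429 0.313 0.165] now [0.393 0.346 0.144] qpos [-43.529 -17.224  -9.878 138.233  28.117  25.201  44.416]
per row: trans [-0.094 -0.193 -0.037] turn [-0.006  0.007 -0.009] mm 17.444669635481112 deg 2.3263161338477856
tcp target [0.435 0.317 0.144] now [0.393 0.346 0.144] qpos [-43.529 -17.224  -9.878 138.233  28.117  25.201  44.416]
per row: trans [-0.067 -0.195  0.048] turn [-0.006  0.013 -0.009] mm 16.925020179963983 deg 2.991487800221039
```

```bash
python3 -m creep '{"translation":[[-0.1,-0.1,-0.15],[-0.09,-0.24,0.0],[-0.09,-0.24,0.02],[0,0,0]],"turn":[[-0.006,0.007,-0.009],[-0.006,0.007,-0.009],[-0.006,0.007,-0.009],[0,0,0]],"grip":[1,1,1,1]}';  python3 plan.py .4525 .3306 .115 35 36.2 0 4
```

```text
time_s: 1.9
tool_pos: [0.4304, 0.3245, 0.165]
tool_rot: [180.0, 34.9, -144.0]
force: [-0.5, -0.5, -0.9]
grip_width: 0.0869
grasp_force: 0.0
tcp target [0.461 0.337 0.1  ] now [0.43  0.324 0.165] qpos [-46.662 -16.514   3.841 133.176  10.063  28.931  76.04 ]
per row: trans [ 0.034 -0.025  0.225] turn [-0. -0. -0.] mm 18.304251683382798 deg 0.05704128615419386
```

```bash
python3 -m creep '{"translation":[[0.0,-0.1,0.0],[0.045,0,0.3],[0.045,0,0.3],[0.045,0,0.3],[0,0,0]],"turn":[[0,0,0],[0,0,0],[0,0,0],[0,0,0],[0,0,0]],"grip":[1,1,1,1,1]}';  python3 plan.py .4525 .3306 .115 35 36.2 0 1
```

```text
time_s: 2.52
tool_pos: [0.4584, 0.3375, 0.0967]
tool_rot: [-179.9, 34.6, -143.6]
force: [-0.0, 0.0, 0.3]
grip_width: 0.0865
grasp_force: 0.0
tcp target [0.461 0.337 0.1  ] now [0.458 0.337 0.097] qpos [-45.961  -5.91    5.073 133.708  10.22   17.906  76.824]
per row: trans [-0.04  -0.026 -0.017] turn [-0.    -0.002  0.001] mm 4.069236056302272 deg 0.41069283056065276
```

Close enough. Now I'll grip.

```bash
python3 -m creep '{"translation":[[-0.04,-0.02,0],[0,0,0],[0,0,0],[0,0,0],[0,0,0]],"turn":[[0,0,0],[0,0,0],[0,0,0],[0,0,0],[0,0,0]],"grip":[0.4,0.4,0.4,0.4,0.4]}' 20;  python3 plan.py .4525 .3306 .255 35 36.2 0 4
```

```text
time_s: 3.15
tool_pos: [0.4634, 0.3387, 0.1019]
tool_rot: [-179.9, 35.0, -143.7]
force: [-0.7, -0.3, 1.3]
grip_width: 0.0556
grasp_force: 19.7
tcp target [0.461 0.337 0.24 ] now [0.463 0.339 0.102] qpos [-46.089  -5.944   5.542 133.192   9.656  18.045  77.644]
per row: trans [-0.239 -0.001 -0.358] turn [-0. -0.  0.] mm 34.45617545174927 deg 0.023752294204645037
```

```bash
python3 -m creep '{"translation":[[-0.1,0,-0.15],[-0.2,0,-0.3],[-0.24,0,-0.36],[-0.24,0,-0.36],[0,0,0]],"turn":[[0,0,0],[0,0,0],[0,0,0],[0,0,0],[0,0,0]],"grip":[0.4,0.4,0.4,0.4,0.4]}';  python3 plan.py .51 -0.058 .235 35 -5 0 10
```

```text
time_s: 3.78
tool_pos: [0.4624, 0.3381, 0.217]
tool_rot: [-180.0, 35.2, -143.7]
force: [-0.4, -0.3, -1.9]
grip_width: 0.0557
grasp_force: 19.8
tcp target [ 0.521 -0.059  0.22 ] now [0.462 0.338 0.217] qpos [-46.677 -15.228   5.44  125.994   7.413  34.234  80.47 ]
per row: trans [ 0.066 -0.506 -0.051] turn [0.013 0.    0.019] mm 40.998522378628394 deg 4.12587971444329
```

```bash
python3 plan.py .44 .13 .245 35 15 0 5
```

```text
tcp target [0.45  0.133 0.23 ] now [0.462 0.338 0.217] qpos [-46.677 -15.228   5.44  125.994   7.413  34.234  80.47 ]
per row: trans [ 0.2   -0.443 -0.18 ] turn [0.014 0.    0.019] mm 41.43325904171614 deg 4.251870594861428
```

```bash
python3 plan.py .52 .14 .232 35 15 0 5
```

```text
tcp target [0.53  0.143 0.217] now [0.462 0.338 0.217] qpos [-46.677 -15.228   5.44  125.994   7.413  34.234  80.47 ]
per row: trans [ 0.064 -0.514 -0.044] turn [0.014 0.    0.019] mm 41.58658365699211 deg 4.251870594861428
```

```bash
python3 -m creep '{"translation":[[0.065,-0.51,-0.045],[0.065,-0.51,-0.045],[0.065,-0.51,-0.045],[0.065,-0.51,-0.045],[0.065,-0.51,-0.045]],"turn":[[0.014,0,0.019],[0.014,0,0.019],[0.014,0,0.019],[0.014,0,0.019],[0.014,0,0.019]],"grip":[0.4,0.4,0.4,0.4,0.4]}';  python3 plan.py .525 -0.058 .235 35 -5 0 5
```

```text
time_s: 4.4
tool_pos: [0.5293, 0.151, 0.2105]
tool_rot: [-179.3, 34.7, -163.8]
force: [1.1, -0.4, -1.8]
grip_width: 0.0558
grasp_force: 19.8
tcp target [ 0.536 -0.059  0.22 ] now [0.529 0.151 0.211] qpos [ -9.948 -17.159  -9.288 127.901  -0.079  34.452  86.333]
per row: trans [ 0.032 -0.525 -0.046] turn [ 0.013 -0.     0.019] mm 42.26405727626758 deg 4.158507145700108
```

```bash
python3 -m creep '{"translation":[[0.032,-0.525,-0.046],[0.032,-0.525,-0.046],[0.032,-0.525,-0.046],[0.032,-0.525,-0.046],[0.032,-0.525,-0.046]],"turn":[[0.013,0,0.019],[0.013,0,0.019],[0.013,0,0.019],[0.013,0,0.019],[0.013,0,0.019]],"grip":[0.4,0.4,0.4,0.4,0.4]}';  python3 plan.py .62 -0.058 .225 35 -5 0 3
python3 - <<'E'
from cell import env
import cv2,numpy as np
c=env.read_camera("scene")
cv2.imwrite("pics/s2.png",cv2.cvtColor(c["frame"],cv2.COLOR_RGB2BGR))
E
```

```text
time_s: 5.03
tool_pos: [0.5482, -0.0584, 0.2153]
tool_rot: [-179.5, 34.4, 175.3]
force: [1.4, 0.5, -2.2]
grip_width: 0.0556
grasp_force: 19.8
tcp target [ 0.631 -0.059  0.21 ] now [ 0.548 -0.058  0.215] qpos [ 12.588 -17.129  -8.945 127.199  -2.212  35.358  89.737]
per row: trans [-0.269  0.028  0.214] turn [-0.001 -0.001  0.   ] mm 27.55050027768561 deg 0.24088085747921104
```

View pics/s2.png

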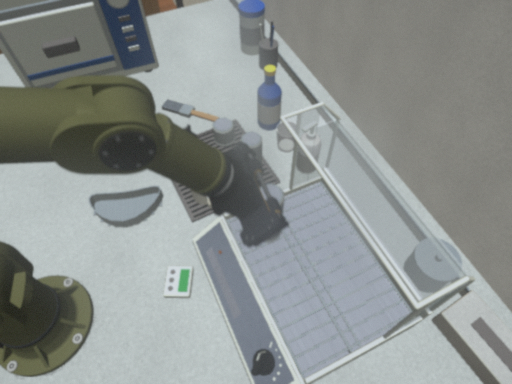

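The held jar is at about (275,195), upright, at the rack's left end in front of the hood. I'll slide it in next.

```bash
python3 -m creep '{"translation":[[-0.27,0.025,0.2],[-0.27,0.025,0.2],[-0.27,0.025,0.2],[0,0,0]],"turn":[[0,0,0],[0,0,0],[0,0,0],[0,0,0]],"grip":[0.4,0.4,0.4,0.4]}';  python3 plan.py .62 -0.058 .200 35 -5 0 2
```

```text
time_s: 5.58
tool_pos: [0.6304, -0.0575, 0.2126]
tool_rot: [-179.5, 34.4, 175.4]
force: [-1.6, -0.4, -1.9]
grip_width: 0.0556
grasp_force: 19.8
tcp target [ 0.631 -0.059  0.185] now [ 0.63  -0.057  0.213] qpos [ 13.222  -5.751 -11.007 118.401   1.573  32.899  86.158]
per row: trans [ 0.097 -0.008  0.145] turn [-0.001 -0.002  0.001] mm 13.957779518400006 deg 0.36065983785601075
```

```bash
python3 -m creep '{"translation":[[0.09,0,0.13],[0.09,0,0.13],[0,0,0],[0.02,0,0.03],[0.02,0,0.03]],"turn":[[0,0,0],[0,0,0],[0,0,0],[0,0,0],[0,0,0]],"grip":[0.4,0.4,0.4,0.4,0.4]}'
```

```text
time_s: 6.2
tool_pos: [0.6309, -0.0581, 0.1849]
tool_rot: [-179.5, 34.7, 175.4]
force: [-0.5, -0.3, -2.0]
grip_width: 0.0556
grasp_force: 19.8
```

```bash
python3 -m creep '{"translation":[[0.01,0,0.015],[0,0,0]],"turn":[[0,0,0],[0,0,0]],"grip":[0.4,0.4]}'
```

```text
time_s: 6.45
tool_pos: [0.6306, -0.0581, 0.183]
tool_rot: [-179.5, 34.7, 175.4]
force: [-0.4, 0.1, -1.4]
grip_width: 0.056
grasp_force: 19.8
```

```bash
python3 -m creep '{"translation":[[0.01,0,0.015],[0,0,0]],"turn":[[0,0,0],[0,0,0]],"grip":[0.4,0.4]}';python3 -m creep '{"translation":[[0.01,0,0.013],[0,0,0]],"turn":[[0,0,0],[0,0,0]],"grip":[0.4,0.4]}'
```

```text
time_s: 6.7
tool_pos: [0.6306, -0.0581, 0.1814]
tool_rot: [-179.5, 34.6, 175.4]
force: [-0.2, -0.5, -1.8]
grip_width: 0.056
grasp_force: 19.8
time_s: 6.95
tool_pos: [0.631, -0.0581, 0.1807]
tool_rot: [-179.5, 34.7, 175.4]
force: [-1.2, -0.3, 0.5]
grip_width: 0.0554
grasp_force: 19.8
```

```bash
python3 -m creep '{"translation":[[0,0,0],[0,0,0],[0,0,0],[0,0,0]],"turn":[[0,0,0],[0,0,0],[0,0,0],[0,0,0]],"grip":[0.8,1,1,1]}'; python3 -m creep '{"translation":[[0,0,-0.3],[0,0,-0.6],[0,0,-0.6]],"turn":[[0,0,0],[0,0,0],[0,0,0]],"grip":[1,1,1]}'; python3 plan.py .54 .163 .22 35 16.8 0 5
```

```text
time_s: 7.45
tool_pos: [0.6306, -0.0581, 0.1802]
tool_rot: [-179.5, 34.7, 175.4]
force: [-0.3, 0.8, 0.2]
grip_width: 0.0843
grasp_force: 0.0
time_s: 7.82
tool_pos: [0.5661, -0.0519, 0.278]
tool_rot: [-179.5, 34.4, 175.4]
force: [-28.0, 2.1, 35.5]
grip_width: 0.0868
grasp_force: 0.0
tcp target [0.55  0.166 0.205] now [ 0.566 -0.052  0.278] qpos [ 11.543 -17.305  -8.641 119.992  -1.313  42.803  88.444]
per row: trans [0.106 0.55  0.147] turn [-0.014 -0.001 -0.02 ] mm 46.34951521614756 deg 4.336011415249283
```

```bash
python3 -m creep '{"translation":[[0.1,0.55,0.2],[0.1,0.55,0.17],[0.1,0.55,0.15],[0.1,0.55,0.12],[0.1,0.55,0.10]],"turn":[[-0.014,0,-0.02],[-0.014,0,-0.02],[-0.014,0,-0.02],[-0.014,0,-0.02],[-0.014,0,-0.02]],"grip":[1,1,1,1,1]}'; python3 -m creep '{"translation":[[0,0,0]],"turn":[[0,0,0]],"grip":[1]}';python3 plan.py .6017 .1818 .115 35 16.8 0 4
python3 - <<'E'
from h import *
from cell import env
c=env.read_camera("top"); W=pts(c); np.savez("/tmp/top2.npz",**c)
def blob(n,x,y,zl,zh):
    m=(abs(W[...,0]-x)<.06)&(abs(W[...,1]-y)<.06)&(W[...,2]>zl)&(W[...,2]<zh); P=W[m]
    print(n,m.sum(), np.median(P,0) if m.sum() else None, cv2.minEnclosingCircle(P[:,:2].astype(np.float32)) if m.sum() else None)
blob("placed",.62,-.058,.225,.245); blob("B",.6017,.1818,.145,.165)
E
```

```text
time_s: 8.45
tool_pos: [0.5524, 0.1664, 0.2048]
tool_rot: [-179.8, 34.4, -162.6]
force: [0.2, -0.1, 0.0]
grip_width: 0.0873
grasp_force: 0.0
time_s: 8.57
tool_pos: [0.5512, 0.1676, 0.204]
tool_rot: [-179.8, 34.3, -162.5]
force: [0.5, 0.1, -0.0]
grip_width: 0.0868
grasp_force: 0.0
tcp target [0.612 0.185 0.1  ] now [0.551 0.168 0.204] qpos [  0.176 -12.993 -18.541 125.02   -5.368  33.136  91.852]
per row: trans [ 0.022 -0.004  0.38 ] turn [ 0.    -0.001  0.001] mm 30.48179358491562 deg 0.24214375483125636
placed 180 [ 0.60423956 -0.05642024  0.23436211] ((0.6099424362182617, -0.05722763389348984), 0.026353273540735245)
B 367 [0.60177082 0.18176295 0.15505925] ((0.6019086241722107, 0.18189793825149536), 0.027721259742975235)
```

```bash
python3 -m creep '{"translation":[[0.02,0,0.38],[0.02,0,0.38],[0.02,0,0.38],[0.02,0,0.38],[0,0,0]],"turn":[[0,0,0],[0,0,0],[0,0,0],[0,0,0],[0,0,0]],"grip":[1,1,1,1,1]}';python3 plan.py .6017 .1818 .115 35 16.8 0 1
```

```text
time_s: 9.25
tool_pos: [0.613, 0.1816, 0.0988]
tool_rot: [-179.8, 34.1, -162.9]
force: [-0.6, 0.2, 0.2]
grip_width: 0.0869
grasp_force: 0.0
tcp target [0.612 0.185 0.1  ] now [0.613 0.182 0.099] qpos [  1.625   3.965 -21.949 123.773  10.013  18.702  78.708]
per row: trans [-0.006  0.043 -0.009] turn [-0.    -0.005  0.001] mm 3.557019351249398 deg 0.9115230073209442
```

```bash
python3 -m creep '{"translation":[[0,0.04,0],[0,0,0],[0,0,0],[0,0,0],[0,0,0]],"turn":[[0,0,0],[0,0,0],[0,0,0],[0,0,0],[0,0,0]],"grip":[1,0.4,0.4,0.4,0.4]}' 20; python3 -m creep '{"translation":[[-0.09,0,-0.13],[-0.22,0,-0.31],[-0.22,0,-0.31],[-0.22,0,-0.31],[0,0,0]],"turn":[[0,0,0],[0,0,0],[0,0,0],[0,0,0],[0,0,0]],"grip":[0.4,0.4,0.4,0.4,0.4]}'; python3 plan.py .535 -0.04 .235 35 -5 0 5
```

```text
time_s: 9.88
tool_pos: [0.6125, 0.1864, 0.1016]
tool_rot: [-179.8, 34.4, -162.8]
force: [-1.1, 0.5, 0.2]
grip_width: 0.0555
grasp_force: 20.0
time_s: 10.5
tool_pos: [0.6156, 0.1878, 0.2091]
tool_rot: [-179.7, 34.7, -162.7]
force: [-0.6, -0.5, -2.7]
grip_width: 0.0555
grasp_force: 20.0
tcp target [ 0.546 -0.041  0.22 ] now [0.616 0.188 0.209] qpos [  2.911  -4.166 -22.399 117.309   0.366  31.872  87.   ]
per row: trans [ 0.197 -0.544 -0.167] turn [ 0.014 -0.     0.02 ] mm 48.171742176757455 deg 4.423109087764697
```

```bash
python3 -m creep '{"translation":[[0.24,-0.54,-0.22],[0.22,-0.54,-0.2],[0.2,-0.54,-0.17],[0.2,-0.54,-0.15],[0.2,-0.54,-0.12]],"turn":[[0.014,0,0.02],[0.014,0,0.02],[0.014,0,0.02],[0.014,0,0.02],[0.014,0,0.02]],"grip":[0.4,0.4,0.4,0.4,0.4]}';  python3 plan.py .54 -0.218 .235 35 -18 0 4
```

```text
time_s: 11.12
tool_pos: [0.5449, -0.0445, 0.2099]
tool_rot: [-179.5, 34.0, 175.3]
force: [-6.3, 0.0, 6.5]
grip_width: 0.0553
grasp_force: 20.0
tcp target [ 0.55  -0.221  0.22 ] now [ 0.545 -0.045  0.21 ] qpos [ 10.387 -17.29   -9.076 127.79   -0.018  35.355  86.005]
per row: trans [-0.108 -0.543  0.04 ] turn [ 0.01  -0.001  0.015] mm 44.3781214043477 deg 3.251056950485898
```

```bash
python3 -m creep '{"translation":[[0.0,-0.54,0.0],[-0.1,-0.54,0.03],[-0.12,-0.54,0.05],[-0.12,-0.54,0.05],[0,0,0]],"turn":[[0.01,0,0.015],[0.01,0,0.015],[0.01,0,0.015],[0.01,0,0.015],[0,0,0]],"grip":[0.4,0.4,0.4,0.4,0.4]}';  python3 plan.py .62 -0.218 .23 35 -18 0 3
```

```text
time_s: 11.75
tool_pos: [0.5438, -0.2215, 0.2177]
tool_rot: [-179.6, 34.1, 162.1]
force: [-0.9, 0.7, -2.7]
grip_width: 0.0554
grasp_force: 20.0
tcp target [ 0.63  -0.221  0.215] now [ 0.544 -0.221  0.218] qpos [ 17.178 -12.345   2.6   123.277  -0.318  34.966  92.043]
per row: trans [-0.275  0.113  0.203] turn [-0.001 -0.002  0.   ] mm 28.8297953336887 deg 0.31967237178143926
```

```bash
python3 -m creep '{"translation":[[-0.27,0.11,0.2],[-0.27,0.11,0.2],[-0.27,0.11,0.2],[0,0,0]],"turn":[[0,0,0],[0,0,0],[0,0,0],[0,0,0]],"grip":[0.4,0.4,0.4,0.4]}'; python3 -m creep '{"translation":[[0.1,0,0.14],[0.1,0,0.14],[0.02,0,0.03],[0,0,0]],"turn":[[0,0,0],[0,0,0],[0,0,0],[0,0,0]],"grip":[0.4,0.4,0.4,0.4]}'
```

```text
time_s: 12.25
tool_pos: [0.6309, -0.2157, 0.214]
tool_rot: [-179.7, 34.1, 162.5]
force: [-0.2, 0.1, -1.4]
grip_width: 0.0552
grasp_force: 20.0
time_s: 12.75
tool_pos: [0.629, -0.2182, 0.1853]
tool_rot: [-179.6, 34.2, 162.3]
force: [1.0, 0.8, -1.2]
grip_width: 0.0554
grasp_force: 20.0
```

```bash
python3 -m creep '{"translation":[[0.018,0,0.026],[0,0,0]],"turn":[[0,0,0],[0,0,0]],"grip":[0.4,0.4]}';python3 -m creep '{"translation":[[0.01,0,0.015],[0,0,0]],"turn":[[0,0,0],[0,0,0]],"grip":[0.4,0.4]}';python3 -m creep '{"translation":[[0.007,0,0.01],[0,0,0]],"turn":[[0,0,0],[0,0,0]],"grip":[0.4,0.4]}'
```

```text
time_s: 13.0
tool_pos: [0.6295, -0.2181, 0.1835]
tool_rot: [-179.6, 34.3, 162.4]
force: [-0.3, -0.2, -2.0]
grip_width: 0.0555
grasp_force: 20.0
time_s: 13.25
tool_pos: [0.6294, -0.2181, 0.1817]
tool_rot: [-179.6, 34.3, 162.4]
force: [-0.4, 1.2, -2.3]
grip_width: 0.0556
grasp_force: 20.0
time_s: 13.5
tool_pos: [0.6294, -0.2181, 0.1807]
tool_rot: [-179.6, 34.2, 162.4]
force: [-0.3, -0.5, -1.8]
grip_width: 0.0556
grasp_force: 20.0
```

```bash
python3 -m creep '{"translation":[[0.007,0,0.01],[0,0,0]],"turn":[[0,0,0],[0,0,0]],"grip":[0.4,0.4]}';python3 -m creep '{"translation":[[0.007,0,0.01],[0,0,0]],"turn":[[0,0,0],[0,0,0]],"grip":[0.4,0.4]}'
```

```text
time_s: 13.75
tool_pos: [0.6298, -0.2182, 0.1805]
tool_rot: [-179.6, 34.3, 162.4]
force: [-0.7, 1.3, 0.1]
grip_width: 0.0557
grasp_force: 19.9
time_s: 14.0
tool_pos: [0.6304, -0.2184, 0.1806]
tool_rot: [-179.6, 34.4, 162.4]
force: [-2.5, 0.7, 4.9]
grip_width: 0.0554
grasp_force: 19.9
```

Contact. I'll release, back out gently to stay off the joint limit, and check both jars.

```bash
python3 -m creep '{"translation":[[0,0,0],[0,0,0],[0,0,0],[0,0,0]],"turn":[[0,0,0],[0,0,0],[0,0,0],[0,0,0]],"grip":[0.8,1,1,1]}'; python3 -m creep '{"translation":[[0,0,-0.3],[0,0,-0.5],[0,0,-0.35],[0,0,0]],"turn":[[0,0,0],[0,0,0],[0,0,0],[0,0,0]],"grip":[1,1,1,1]}'; python3 plan.py .54 -0.1 .27 15 0 0 4
python3 - <<'E'
from h import *
from cell import env
c=env.read_camera("top"); W=pts(c); np.savez("/tmp/top3.npz",**c)
s=env.read_camera("scene"); cv2.imwrite("pics/s3.png",cv2.cvtColor(s["frame"],cv2.COLOR_RGB2BGR))
def blob(n,x,y,zl,zh):
    m=(abs(W[...,0]-x)<.06)&(abs(W[...,1]-y)<.06)&(W[...,2]>zl)&(W[...,2]<zh); P=W[m]
    print(n,m.sum(), np.median(P,0) if m.sum() else None, cv2.minEnclosingCircle(P[:,:2].astype(np.float32)) if m.sum() else None)
blob("F",.62,-.058,.225,.245); blob("B",.62,-.218,.225,.245)
E
```

```text
time_s: 14.5
tool_pos: [0.6293, -0.2181, 0.1785]
tool_rot: [-179.6, 34.2, 162.4]
force: [-0.6, -1.4, 0.3]
grip_width: 0.084
grasp_force: 0.0
time_s: 15.0
tool_pos: [0.5809, -0.2021, 0.2579]
tool_rot: [-179.6, 34.5, 162.3]
force: [-0.5, -0.5, -0.8]
grip_width: 0.0872
grasp_force: 0.0
tcp target [ 0.545 -0.1    0.252] now [ 0.581 -0.202  0.258] qpos [ 16.223 -10.605  -0.288 117.339   2.042  38.76   86.968]
per row: trans [ 0.162  0.293 -0.066] turn [-0.011  0.027 -0.022] mm 27.24952228209255 deg 6.59495977541815
F 178 [ 0.60491013 -0.05643485  0.23424937] ((0.6098927855491638, -0.057124003767967224), 0.02619621530175209)
B 204 [ 0.60649587 -0.21400041  0.23432759] ((0.6130712032318115, -0.21518385410308838), 0.027355944737792015)
```

View pics/s3.png

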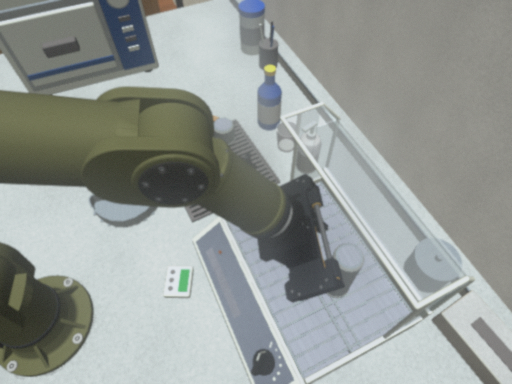

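Jar B stands upright at about (348,260) and F's depth shows it standing too, with both tops at 0.234. Next is the short jar.

```bash
python3 -m creep '{"translation":[[0.16,0.3,-0.05],[0.16,0.3,-0.05],[0.16,0.3,-0.05],[0.16,0.3,-0.05]],"turn":[[-0.011,0.027,-0.022],[-0.011,0.027,-0.022],[-0.011,0.027,-0.022],[-0.011,0.027,-0.022]],"grip":[1,1,1,1]}'; python3 plan.py .575 0.32 .16 10 45 0 9
python3 - <<'E'
from h import *
c=dict(np.load("/tmp/top.npz")); W=pts(c)
m=(W[...,2]>.008)&(W[...,2]<.05)&(W[...,1]>.385)&(W[...,1]<.47)&(W[...,0]>.5)&(W[...,0]<.65)
P=W[m]; i=P[:,1].argsort()[:8]; print(P[i])
E
```

```text
time_s: 15.6
tool_pos: [0.5468, -0.0972, 0.2431]
tool_rot: [179.6, 14.4, 179.8]
force: [-0.9, -0.3, -0.2]
grip_width: 0.0868
grasp_force: 0.0
tcp target [0.577 0.322 0.142] now [ 0.547 -0.097  0.243] qpos [ 10.77   -4.164  -1.607 107.204  -3.09   62.872 100.069]
per row: trans [-0.209  0.548  0.19 ] turn [-0.006  0.003 -0.027] mm 49.31061823061177 deg 5.0352471165713295
[[0.63553667 0.38545357 0.00952626]
 [0.6268813  0.38548838 0.00888198]
 [0.64441162 0.38598224 0.00800789]
 [0.52270617 0.38688824 0.00853807]
 [0.53135886 0.38703059 0.00849382]
 [0.56889094 0.38742805 0.00915153]
 [0.60360097 0.38783128 0.00963466]
 [0.58919271 0.38794624 0.00835243]]
```

```bash
python3 -m creep '{"translation":[[0,0.6,-0.02],[0,0.6,0],[0,0.6,0]],"turn":[[0,0,-0.005],[0,0,-0.02],[0,0,-0.02]],"grip":[1,1,1]}'; python3 plan.py .575 0.335 .13 10 45 0 6
```

```text
time_s: 15.98
tool_pos: [0.543, 0.0474, 0.2444]
tool_rot: [-178.3, 14.4, -171.9]
force: [0.4, 0.6, -0.5]
grip_width: 0.087
grasp_force: 0.0
tcp target [0.577 0.337 0.112] now [0.543 0.047 0.244] qpos [  3.093  -5.607 -11.374 108.33    0.784  62.754  89.286]
per row: trans [-0.245  0.543  0.326] turn [-0.009  0.003 -0.033] mm 54.31909751662323 deg 6.252511811303625
```

```bash
python3 -m creep '{"translation":[[-0.245,0.545,0.25],[-0.245,0.545,0.25],[-0.245,0.545,0.25],[-0.245,0.545,0.25],[-0.245,0.545,0.25]],"turn":[[-0.009,0.003,-0.033],[-0.009,0.003,-0.033],[-0.009,0.003,-0.033],[-0.009,0.003,-0.033],[-0.009,0.003,-0.033]],"grip":[1,1,1,1,1]}'; python3 plan.py .5794 0.3423 .11 10 45 0 2
```

```text
time_s: 16.6
tool_pos: [0.5801, 0.2876, 0.1634]
tool_rot: [-179.7, 11.1, -141.4]
force: [-0.1, 0.3, 0.7]
grip_width: 0.0872
grasp_force: 0.0
tcp target [0.582 0.345 0.092] now [0.58  0.288 0.163] qpos [ -8.837  13.346 -21.648  98.      4.046  58.62   97.296]
per row: trans [-0.149  0.268  0.485] turn [-0.004  0.003 -0.018] mm 45.88483968408144 deg 3.283064273589205
```

```bash
python3 -m creep '{"translation":[[-0.15,0.27,0.48],[-0.15,0.27,0.48],[0,0,0]],"turn":[[-0.004,0.003,-0.018],[-0.004,0.003,-0.018],[0,0,0]],"grip":[1,1,1]}'; python3 plan.py .5794 0.3423 .044 10 45 0 2
```

```text
time_s: 16.98
tool_pos: [0.578, 0.3451, 0.089]
tool_rot: [179.9, 9.6, -134.8]
force: [0.7, -0.5, -0.3]
grip_width: 0.087
grasp_force: 0.0
tcp target [0.582 0.345 0.026] now [0.578 0.345 0.089] qpos [-12.934  21.563 -23.005  97.013   7.744  53.754  97.336]
per row: trans [ 0.053 -0.019  0.393] turn [ 0.    -0.001  0.001] mm 31.763802675074455 deg 0.22417831427484566
```

```bash
python3 -m creep '{"translation":[[0,-0.04,0],[0.055,0,0.39],[0.055,0,0.39],[0,0,0]],"turn":[[0,0,0],[0,0,0],[0,0,0],[0,0,0]],"grip":[1,1,1,1]}'; python3 -m creep '{"translation":[[0,0,0],[0,0,0],[0,0,0],[0,0,0]],"turn":[[0,0,0],[0,0,0],[0,0,0],[0,0,0]],"grip":[0.5,0.5,0.5,0.5]}' 20
```

```text
time_s: 17.48
tool_pos: [0.5857, 0.3403, 0.0309]
tool_rot: [-179.8, 9.9, -135.1]
force: [0.2, -0.2, -0.4]
grip_width: 0.0871
grasp_force: 0.0
time_s: 17.98
tool_pos: [0.5865, 0.3439, 0.0339]
tool_rot: [-179.8, 10.2, -134.9]
force: [-2.5, -0.4, 5.7]
grip_width: 0.0633
grasp_force: 20.0
```

```bash
python3 -m creep '{"translation":[[-0.035,0,-0.2],[-0.1,0,-0.55],[-0.1,0,-0.55],[-0.1,0,-0.55]],"turn":[[0,0,0],[0,0,0],[0,0,0],[0,0,0]],"grip":[0.5,0.5,0.5,0.5]}'; python3 plan.py .515 0.09 .21 10 10 0 6
```

```text
time_s: 18.48
tool_pos: [0.5859, 0.3429, 0.1847]
tool_rot: [-179.8, 10.1, -135.0]
force: [0.5, 0.0, -1.2]
grip_width: 0.0633
grasp_force: 20.0
tcp target [0.518 0.091 0.192] now [0.586 0.343 0.185] qpos [-11.906  17.248 -23.689  90.942   5.765  63.285  98.811]
per row: trans [ 0.385 -0.388 -0.082] turn [0.005 0.    0.032] mm 44.21900144243429 deg 5.830389078007208
```

```bash
python3 -m creep '{"translation":[[0.385,-0.39,-0.08],[0.385,-0.39,-0.08],[0.385,-0.39,-0.08],[0.385,-0.39,-0.08],[0.385,-0.39,-0.08]],"turn":[[0.005,0,0.032],[0.005,0,0.032],[0.005,0,0.032],[0.005,0,0.032],[0.005,0,0.032]],"grip":[0.5,0.5,0.5,0.5,0.5]}'; python3 plan.py .510 -0.138 .18 10 0 0 5
```

```text
time_s: 19.1
tool_pos: [0.5403, 0.1269, 0.1876]
tool_rot: [179.6, 10.1, -164.5]
force: [-0.2, -0.2, -1.6]
grip_width: 0.0631
grasp_force: 20.0
tcp target [ 0.513 -0.138  0.162] now [0.54  0.127 0.188] qpos [ -0.313   1.127 -15.511 107.857  -0.086  60.989  89.819]
per row: trans [ 0.183 -0.645  0.031] turn [0.003 0.    0.017] mm 53.67587870348425 deg 3.1239969665003304
```

```bash
python3 -m creep '{"translation":[[0.18,-0.64,0.03],[0.18,-0.64,0.03],[0.18,-0.64,0.03],[0.18,-0.64,0.03],[0.18,-0.64,0.03]],"turn":[[0.003,0,0.017],[0.003,0,0.017],[0.003,0,0.017],[0.003,0,0.017],[0.003,0,0.017]],"grip":[0.5,0.5,0.5,0.5,0.5]}'; python3 plan.py .518 -0.138 .142 10 0 0 3
```

```text
time_s: 19.73
tool_pos: [0.5153, -0.1359, 0.1613]
tool_rot: [179.6, 10.0, -179.9]
force: [0.1, -1.0, -0.7]
grip_width: 0.0633
grasp_force: 20.0
tcp target [ 0.521 -0.138  0.124] now [ 0.515 -0.136  0.161] qpos [ 14.639  -0.455  -0.78  112.532  -3.305  58.382 105.533]
per row: trans [ 0.003 -0.01   0.159] turn [ 0.001 -0.     0.   ] mm 12.749153595641964 deg 0.15479785602909915
```

Now I'll descend to just above the rack, then creep to contact.

```bash
python3 -m creep '{"translation":[[0.003,-0.01,0.16],[0.003,-0.01,0.16],[0.003,-0.01,0.16],[0,0,0]],"turn":[[0,0,0],[0,0,0],[0,0,0],[0,0,0]],"grip":[0.5,0.5,0.5,0.5]}'; python3 -m creep '{"translation":[[0.01,0,0.05],[0,0,0]],"turn":[[0,0,0],[0,0,0]],"grip":[0.5,0.5]}'; python3 -m creep '{"translation":[[0.006,0,0.035],[0,0,0]],"turn":[[0,0,0],[0,0,0]],"grip":[0.5,0.5]}'
```

```text
time_s: 20.23
tool_pos: [0.5211, -0.1345, 0.1212]
tool_rot: [179.5, 9.8, -179.6]
force: [0.4, 0.4, -1.5]
grip_width: 0.0633
grasp_force: 20.0
time_s: 20.48
tool_pos: [0.5217, -0.1356, 0.1187]
tool_rot: [179.6, 9.9, -179.7]
force: [0.4, 0.1, -1.7]
grip_width: 0.0636
grasp_force: 20.0
time_s: 20.72
tool_pos: [0.5216, -0.1359, 0.1158]
tool_rot: [179.6, 9.9, -179.8]
force: [-0.1, 0.8, -0.7]
grip_width: 0.0632
grasp_force: 20.0
```

```bash
python3 -m creep '{"translation":[[0.004,0,0.022],[0,0,0]],"turn":[[0,0,0],[0,0,0]],"grip":[0.5,0.5]}'; python3 -m creep '{"translation":[[0.002,0,0.014],[0,0,0]],"turn":[[0,0,0],[0,0,0]],"grip":[0.5,0.5]}'; python3 -m creep '{"translation":[[0.002,0,0.012],[0,0,0]],"turn":[[0,0,0],[0,0,0]],"grip":[0.5,0.5]}'
```

```text
time_s: 20.98
tool_pos: [0.5216, -0.1359, 0.1139]
tool_rot: [179.6, 9.9, -179.8]
force: [-0.6, -0.4, -1.2]
grip_width: 0.0633
grasp_force: 20.0
time_s: 21.22
tool_pos: [0.5219, -0.136, 0.1132]
tool_rot: [179.6, 10.0, -179.8]
force: [-0.0, -0.5, 0.7]
grip_width: 0.0631
grasp_force: 20.0
time_s: 21.48
tool_pos: [0.522, -0.1359, 0.1132]
tool_rot: [179.6, 10.0, -179.8]
force: [-4.7, 1.5, 6.5]
grip_width: 0.0634
grasp_force: 20.0
```

```bash
python3 -m creep '{"translation":[[0,0,0],[0,0,0],[0,0,0],[0,0,0]],"turn":[[0,0,0],[0,0,0],[0,0,0],[0,0,0]],"grip":[0.85,1,1,1]}'; python3 -m creep '{"translation":[[0,0,-0.3],[0,0,-0.6],[0,0,-0.6],[0,0,0]],"turn":[[0,0,0],[0,0,0],[0,0,0],[0,0,0]],"grip":[1,1,1,1]}'
python3 - <<'E'
from h import *
from cell import env
np.set_printoptions(precision=4,suppress=True)
c=env.read_camera("top"); W=pts(c); np.savez("/tmp/top4.npz",**c)
cv2.imwrite("pics/t4.png",cv2.resize(cv2.cvtColor(c["frame"],cv2.COLOR_RGB2BGR)[110:285,262:475],None,fx=3.4,fy=3.4))
c0=dict(np.load("/tmp/top.npz")); W=pts(c0); f=c0["frame"].astype(int)
roi=np.zeros(f.shape[:2],bool); roi[240:272,370:412]=1
dark=roi&(f.max(2)<50); ys,xs=np.nonzero(dark); print("dark",dark.sum(),xs.min(),xs.max(),ys.min(),ys.max())
pm=np.zeros_like(roi); pm[248:264,290:360]=1
P=W[pm]; A=np.c_[P[:,:2],np.ones(len(P))]; k,*_=np.linalg.lstsq(A,P[:,2],rcond=None); n=np.array([-k[0],-k[1],1]);s=np.linalg.norm(n);n/=s
print("plane",k,"normal",n,"lean",np.degrees(np.arccos(n[2])))
Q=W[dark]; hgt=(Q[:,2]-A[0:1,2]*0-(Q[:,:2]@k[:2]+k[2]))*n[2]
for lo,hi in((.004,.014),(.025,.042)):
    m=(hgt>lo)&(hgt<hi); print(lo,m.sum(),Q[m].mean(0) if m.sum() else None, np.ptp(Q[m],0) if m.sum() else None)
m=(hgt>.025)&(hgt<.042); q=Q[m]; q0=q-hgt[m][:,None]*n; print("grip centre foot",q0.mean(0), "mid-range",(q0.max(0)+q0.min(0))/2)
C=q0.mean(0); u,s,v=np.linalg.svd(q0-C); print("bar dir",v[0])
E
```

```text
time_s: 21.98
tool_pos: [0.5217, -0.1359, 0.1118]
tool_rot: [179.6, 9.9, -179.8]
force: [-0.5, -0.4, -0.0]
grip_width: 0.0858
grasp_force: 0.0
time_s: 22.48
tool_pos: [0.5033, -0.1378, 0.235]
tool_rot: [179.7, 10.4, -179.8]
force: [0.0, 0.5, -0.1]
grip_width: 0.0875
grasp_force: 0.0
dark 189 385 402 249 266
 ** On entry to DLASCL parameter number  4 had an illegal value
 ** On entry to DLASCL parameter number  4 had an illegal valueTraceback (most recent call last):
  File "<stdin>", line 10, in <module>
    x, resids, rank, s = _umath_linalg.lstsq(a, b, rcond,
                         ~~~~~~~~~~~~~~~~~~~^^^^^^^^^^^^^
                                             signature=signature)
                                             ^^^^^^^^^^^^^^^^^^^^
    raise LinAlgError("SVD did not converge in Linear Least Squares")
numpy.linalg.LinAlgError: SVD did not converge in Linear Least Squares
```

View pics/t4.png

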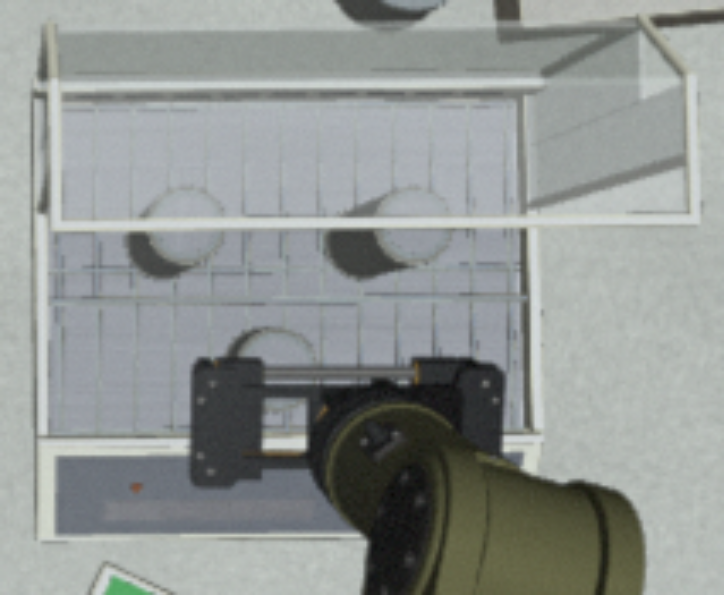

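The crop shows both tall jars standing under the hood edge at about (185,228) and (413,225). The short jar is partly visible at (275,355), in front of the wire. Now the dial.

```bash
cat > dial.py <<'E'
from h import *
np.set_printoptions(precision=4,suppress=True)
def plane(c0):
    W=pts(c0); pm=np.zeros(W.shape[:2],bool); pm[249:263,320:375]=1
    P=W[pm]; P=P[np.isfinite(P).all(1)]; A=np.c_[P[:,:2],np.ones(len(P))]; k=np.linalg.lstsq(A,P[:,2],rcond=None)[0]
    for _ in range(3):
        r=abs(A@k-P[:,2]); g=r<.004; k=np.linalg.lstsq(A[g],P[g,2],rcond=None)[0]
    n=np.array([-k[0],-k[1],1]); return k,n/np.linalg.norm(n)
E
python3 - <<'E'
from dial import *
c=dict(np.load("/tmp/top.npz")); k,n=plane(c); print("plane",k,"n",n,"lean",np.degrees(np.arccos(n[2])))
W=pts(c); f=c["frame"].astype(int); roi=np.zeros(f.shape[:2],bool); roi[240:272,370:412]=1
Q=W[roi&(f.max(2)<60)]; Q=Q[np.isfinite(Q).all(1)]
h=(Q[:,2]-(Q[:,:2]@k[:2]+k[2]))*n[2]; print(np.histogram(h,np.arange(-.01,.05,.005)))
for lo,hi in((.004,.014),(.026,.042)):
    q=Q[(h>lo)&(h<hi)]; q0=q-h[(h>lo)&(h<hi)][:,None]*n
    if len(q)>3:
        C=q0.mean(0); print(lo,len(q),"foot mean",C,"mid",(q0.max(0)+q0.min(0))/2,"span",np.ptp(q0,0),"dir",np.linalg.svd(q0-C)[2][0])
E
python3 plan.py .38 -.30 .19 35 0 0 5
```

```text
plane [ 0.6894  0.0081 -0.218 ] n [-0.5676 -0.0067  0.8233] lean 34.58311389619736
(array([  0,   0,  15, 102,  24,   6,   7,   6,  38,   3,   0]), array([-0.01 , -0.005,  0.   ,  0.005,  0.01 ,  0.015,  0.02 ,  0.025,
        0.03 ,  0.035,  0.04 ,  0.045]))
0.004 133 foot mean [ 0.4239 -0.2871  0.0718] mid [ 0.4211 -0.288   0.0699] span [0.0375 0.0475 0.0258] dir [ 0.2444 -0.9563  0.1608]
0.026 46 foot mean [ 0.4209 -0.2885  0.0697] mid [ 0.4223 -0.2869  0.0708] span [0.0296 0.0287 0.0206] dir [-0.6619 -0.591  -0.4611]
tcp target [ 0.391 -0.3    0.175] now [ 0.502 -0.137  0.232] qpos [ 14.957  -4.973  -0.472 108.541  -3.246  66.716 105.782]
per row: trans [ 0.314 -0.406  0.038] turn [ 0.001 -0.028  0.   ] mm 41.17773643985151 deg 4.96689268614118
```

The dial axis meets the panel at about (0.4215, -0.2875, 0.070). The lean is 34.6° and the bar lies 36° left of up-slope, both matching the spec. I'll approach from above, with the grasp 31 mm off the panel to clear the skirt.

```bash
python3 plan.py .44 -.2875 .20 18 0 -36 5
```

```text
tcp target [ 0.446 -0.287  0.182] now [ 0.502 -0.137  0.232] qpos [ 14.957  -4.973  -0.472 108.541  -3.246  66.716 105.782]
per row: trans [ 0.259 -0.327  0.093] turn [ 0.003 -0.008 -0.04 ] mm 34.15085481744864 deg 7.323772625640614
```

```bash
python3 -m creep '{"translation":[[0.26,-0.33,0.05],[0.26,-0.33,0.09],[0.26,-0.33,0.09],[0.26,-0.33,0.11],[0.26,-0.33,0.12]],"turn":[[0.003,-0.008,-0.04],[0.003,-0.008,-0.04],[0.003,-0.008,-0.04],[0.003,-0.008,-0.04],[0.003,-0.008,-0.04]],"grip":[0.5,0.5,0.5,0.5,0.5]}'; python3 plan.py .41 -.2875 .14 30 0 -36 4
python3 plan.py .4038 -.2875 .0955 35 0 -36 8
python3 - <<'E'
from cell import env
import cv2
c=env.read_camera("wrist"); cv2.imwrite("pics/w4.png",cv2.cvtColor(c["frame"],cv2.COLOR_RGB2BGR))
E
```

```text
time_s: 23.15
tool_pos: [0.4413, -0.2715, 0.1988]
tool_rot: [-170.0, 13.6, -148.5]
force: [-0.7, 0.2, 0.6]
grip_width: 0.0475
grasp_force: 0.0
tcp target [ 0.419 -0.287  0.124] now [ 0.441 -0.271  0.199] qpos [  4.885 -10.021  26.861 116.904  -3.525  57.018 153.859]
per row: trans [0.152 0.042 0.194] turn [ 0.008 -0.017 -0.007] mm 19.97823367245563 deg 3.582051575322018
tcp target [ 0.415 -0.287  0.08 ] now [ 0.441 -0.271  0.199] qpos [  4.885 -10.021  26.861 116.904  -3.525  57.018 153.859]
per row: trans [0.11  0.044 0.152] turn [ 0.006 -0.011 -0.004] mm 15.3942918812357 deg 2.3779887931352066
```

View pics/w4.png

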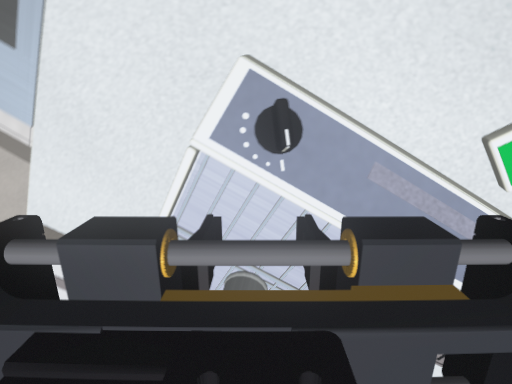

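The wrist view shows the dial at about (278,125), its bar nearly vertical in the picture with the white mark toward the off bar. Joint 7 is near its limit, so I'll use the half-turned equivalent grasp.

```bash
python3 -m creep '{"translation":[[0,0,0],[0,0,0],[0,0,0],[0,0,0],[0,0,0]],"turn":[[0,0,0.058],[0,0,0.058],[0,0,0.058],[0,0,0.058],[0,0,0.058]],"grip":[0.5,0.5,0.5,0.5,0.5]}'; python3 -m creep '{"translation":[[0,0,0],[0,0,0],[0,0,0],[0,0,0],[0,0,0]],"turn":[[0,0,0.058],[0,0,0.058],[0,0,0.058],[0,0,0.058],[0,0,0.058]],"grip":[0.5,0.5,0.5,0.5,0.5]}';python3 -m creep '{"translation":[[0,0,0],[0,0,0],[0,0,0],[0,0,0],[0,0,0]],"turn":[[0,0,0.058],[0,0,0.058],[0,0,0.058],[0,0,0.058],[0,0,0.058]],"grip":[0.5,0.5,0.5,0.5,0.5]}';python3 plan.py .41 -.2875 .14 30 0 144 5
```

```text
time_s: 23.82
tool_pos: [0.4457, -0.2657, 0.2008]
tool_rot: [174.9, 16.3, 157.8]
force: [-0.5, 0.7, -0.6]
grip_width: 0.0435
grasp_force: 0.0
time_s: 24.45
tool_pos: [0.4457, -0.2657, 0.2007]
tool_rot: [164.0, 6.0, 105.5]
force: [-0.8, 0.2, 0.0]
grip_width: 0.0436
grasp_force: 0.0
time_s: 25.08
tool_pos: [0.4456, -0.2657, 0.2006]
tool_rot: [165.4, -8.8, 55.2]
force: [-0.1, -0.8, 0.4]
grip_width: 0.0434
grasp_force: 0.0
tcp target [ 0.419 -0.287  0.124] now [ 0.446 -0.266  0.201] qpos [ 20.369  -8.526  12.206 116.345  -7.332  57.15   -0.037]
per row: trans [-0.131 -0.062  0.154] turn [-0.009  0.011  0.02 ] mm 16.86766569295596 deg 4.518985049004433
```

```bash
python3 -m creep '{"translation":[[-0.13,-0.06,0.155],[-0.13,-0.06,0.155],[-0.13,-0.06,0.155],[-0.13,-0.06,0.155],[0,0,0]],"turn":[[-0.009,0.011,0.02],[-0.009,0.011,0.02],[-0.009,0.011,0.02],[-0.009,0.011,0.02],[0,0,0]],"grip":[0.5,0.5,0.5,0.5,0.5]}';python3 plan.py .4038 -.2875 .0955 35 0 144 4;python3 plan.py .4038 -.2875 .0955 28 0 144 4
```

```text
time_s: 25.7
tool_pos: [0.4225, -0.2851, 0.1384]
tool_rot: [162.0, -20.4, 43.5]
force: [0.3, 0.1, 0.5]
grip_width: 0.0432
grasp_force: 0.0
tcp target [ 0.415 -0.287  0.08 ] now [ 0.423 -0.285  0.138] qpos [ 23.01   -9.812  19.799 127.513 -21.786  43.793   6.766]
per row: trans [-0.093 -0.064  0.145] turn [-0.007  0.009  0.006] mm 14.716300203194425 deg 2.266384048800382
tcp target [ 0.413 -0.287  0.079] now [ 0.423 -0.285  0.138] qpos [ 23.01   -9.812  19.799 127.513 -21.786  43.793   6.766]
per row: trans [-0.093 -0.064  0.151] turn [-0.001  0.001  0.006] mm 15.073410945601058 deg 1.0722526390882194
```

```bash
python3 -m creep '{"translation":[[-0.093,-0.064,0.145],[-0.093,-0.064,0.145],[0,0,0]],"turn":[[-0.014,0.018,0.012],[-0.014,0.018,0.012],[0,0,0]],"grip":[0.5,0.5,0.5]}';python3 plan.py .4038 -.2875 .0955 35 0 144 2
```

```text
time_s: 26.08
tool_pos: [0.4192, -0.2866, 0.1108]
tool_rot: [157.7, -28.0, 41.6]
force: [-0.6, -0.6, -0.0]
grip_width: 0.0439
grasp_force: 0.0
tcp target [ 0.415 -0.287  0.08 ] now [ 0.419 -0.287  0.111] qpos [ 21.361  -9.943  27.226 134.389 -38.031  36.54   22.604]
per row: trans [-0.112 -0.074  0.139] turn [-0.    -0.001 -0.   ] mm 15.49779903414712 deg 0.16653019480606654
```

```bash
python3 -m creep '{"translation":[[-0.11,-0.074,0.14],[-0.11,-0.074,0.14],[0,0,0]],"turn":[[0,0,0],[0,0,0],[0,0,0]],"grip":[0.5,0.5,0.5]}';python3 plan.py .4038 -.2875 .0955 35 0 144 1
```

```text
time_s: 26.45
tool_pos: [0.4167, -0.2882, 0.0821]
tool_rot: [157.5, -28.0, 41.8]
force: [0.4, 1.0, -0.1]
grip_width: 0.0436
grasp_force: 0.0
tcp target [ 0.415 -0.287  0.08 ] now [ 0.417 -0.288  0.082] qpos [ 19.984  -6.701  29.819 135.985 -44.433  34.262  30.448]
per row: trans [-0.024 -0.028  0.003] turn [ 0.    -0.002  0.   ] mm 2.9669181093183785 deg 0.3550621440386075
```

```bash
python3 -m creep '{"translation":[[-0.024,-0.028,0.003],[0,0,0],[0,0,0],[0,0,0],[0,0,0]],"turn":[[0,0,0],[0,0,0],[0,0,0],[0,0,0],[0,0,0]],"grip":[0.5,0,0,0,0]}' 25; python3 -m creep '{"translation":[[0,0,0],[0,0,0],[0,0,0]],"turn":[[0,0,0.03],[0,0,0.03],[0,0,0]],"grip":[0,0,0]}'; python3 plan.py .4038 -.2875 .0955 35 0 216 7
```

```text
time_s: 27.08
tool_pos: [0.4128, -0.2862, 0.0791]
tool_rot: [157.6, -28.1, 41.7]
force: [-8.1, 3.9, 8.4]
grip_width: 0.0119
grasp_force: 25.2
time_s: 27.45
tool_pos: [0.4129, -0.2863, 0.0791]
tool_rot: [163.5, -31.7, 29.9]
force: [-4.8, 2.5, 3.4]
grip_width: 0.0116
grasp_force: 25.0
tcp target [ 0.415 -0.287  0.08 ] now [ 0.413 -0.286  0.079] qpos [ 20.97   -6.735  29.232 136.475 -45.003  34.33   20.439]
per row: trans [0.004 0.002 0.   ] turn [-0.    -0.     0.048] mm 0.34319252437917785 deg 8.727187249061398
```

Bar gripped at 11.9 mm, and it's turning with low force. I'll continue through the remaining 61°.

```bash
python3 -m creep '{"translation":[[0,0,0],[0,0,0],[0,0,0],[0,0,0],[0,0,0]],"turn":[[0,0,0.045],[0,0,0.045],[0,0,0.045],[0,0,0.045],[0,0,0.045]],"grip":[0,0,0,0,0]}'; python3 -m creep '{"translation":[[0,0,0],[0,0,0],[0,0,0]],"turn":[[0,0,0.045],[0,0,0.045],[0,0,0]],"grip":[0,0,0]}'; python3 plan.py .4038 -.2875 .0955 35 0 216 1
```

```text
time_s: 28.08
tool_pos: [0.4129, -0.2867, 0.0792]
tool_rot: [-169.0, -33.8, -18.9]
force: [-4.2, 2.0, 2.4]
grip_width: 0.0117
grasp_force: 25.0
time_s: 28.45
tool_pos: [0.4129, -0.2869, 0.0792]
tool_rot: [-159.5, -29.4, -36.9]
force: [-4.5, 3.6, 1.9]
grip_width: 0.012
grasp_force: 25.0
tcp target [ 0.415 -0.287  0.08 ] now [ 0.413 -0.287  0.079] qpos [ 25.472  -6.276  24.868 136.338 -45.988  34.629 -35.416]
per row: trans [ 0.025 -0.006  0.002] turn [-0.002 -0.001  0.025] mm 2.055320848667413 deg 4.512974686243901
```

```bash
python3 -m creep '{"translation":[[0,0,0],[0,0,0],[0,0,0],[0,0,0],[0,0,0]],"turn":[[0,0,0.025],[0,0,0],[0,0,0],[0,0,0],[0,0,0]],"grip":[0,0,0.5,0.5,0.5]}'; python3 -m creep '{"translation":[[0,0,-0.15],[0,0,-0.15],[0,0,-0.1],[0,0,0]],"turn":[[0,0,0],[0,0,0],[0,0,0],[0,0,0]],"grip":[0.5,0.5,0.5,0.5]}'; python3 plan.py .46 -.25 .22 10 0 216 5
```

```text
time_s: 29.08
tool_pos: [0.4139, -0.2885, 0.0803]
tool_rot: [-157.3, -27.9, -41.7]
force: [-0.3, 0.4, -0.3]
grip_width: 0.034
grasp_force: 0.0
time_s: 29.58
tool_pos: [0.3952, -0.2887, 0.1068]
tool_rot: [-157.2, -28.0, -41.8]
force: [-0.5, -0.8, -0.7]
grip_width: 0.0437
grasp_force: 0.0
tcp target [ 0.463 -0.25   0.202] now [ 0.395 -0.289  0.107] qpos [ 28.059 -11.087  23.902 136.134 -39.454  37.841 -45.337]
per row: trans [ 0.151 -0.229 -0.143] turn [-0.017 -0.023 -0.   ] mm 24.760804763815695 deg 5.096192881028454
```

```bash
python3 -m creep '{"translation":[[0.05,-0.08,-0.25],[0.15,-0.23,-0.15],[0.15,-0.23,-0.15],[0.15,-0.23,-0.15],[0.15,-0.23,-0.1]],"turn":[[-0.017,-0.023,0],[-0.017,-0.023,0],[-0.017,-0.023,0],[-0.017,-0.023,0],[-0.017,-0.023,0]],"grip":[0.5,0.5,0.5,0.5,0.5]}'; python3 plan.py .47 .08 .24 5 0 216 6
```

```text
time_s: 30.2
tool_pos: [0.4483, -0.2539, 0.1988]
tool_rot: [-174.4, -7.8, -36.5]
force: [0.6, -0.8, -0.6]
grip_width: 0.0435
grasp_force: 0.0
tcp target [0.472 0.08  0.221] now [ 0.448 -0.254  0.199] qpos [ 28.152  -3.474   1.665 110.937  -5.021  64.232 -94.411]
per row: trans [-0.365 -0.594 -0.041] turn [-0.002 -0.003 -0.   ] mm 55.909064066756 deg 0.7622215421860526
```

```bash
python3 -m creep '{"translation":[[-0.365,-0.594,-0.05],[-0.365,-0.594,-0.05],[-0.365,-0.594,-0.05],[-0.365,-0.594,-0.05],[-0.365,-0.594,-0.05]],"turn":[[-0.002,-0.003,0],[-0.002,-0.003,0],[-0.002,-0.003,0],[-0.002,-0.003,0],[-0.002,-0.003,0]],"grip":[0.5,0.5,0.5,0.5,0.5]}'; python3 -m creep '{"translation":[[-0.36,-0.59,0],[0,0,0],[0,0,0]],"turn":[[0,0,0],[0,0,0],[0,0,0]],"grip":[0.5,0.5,0.5]}'
python3 - <<'E'
from dial import *
from cell import env
c=env.read_camera("top"); W=pts(c)
cv2.imwrite("pics/t5.png",cv2.resize(cv2.cvtColor(c["frame"],cv2.COLOR_RGB2BGR)[110:285,140:425],None,fx=2.7,fy=2.7,interpolation=cv2.INTER_CUBIC))
c0=dict(np.load("/tmp/top.npz")); k,n=plane(c0); f=c["frame"].astype(int); roi=np.zeros(f.shape[:2],bool); roi[240:272,370:412]=1
Q=W[roi&(f.max(2)<60)]; Q=Q[np.isfinite(Q).all(1)]; h=(Q[:,2]-(Q[:,:2]@k[:2]+k[2]))*n[2]; m=(h>.026)&(h<.042)
q=Q[m]-h[m][:,None]*n; d=np.linalg.svd(q-q.mean(0))[2][0]; d*=np.sign(d[0]); print(m.sum(),d,"bar deg left of upslope",np.degrees(np.arctan2(d[1],d[0]/n[2])))
def blob(nm,x,y,zl,zh):
    m=(abs(W[...,0]-x)<.06)&(abs(W[...,1]-y)<.06)&(W[...,2]>zl)&(W[...,2]<zh); P=W[m]
    print(nm,m.sum(), np.median(P,0) if m.sum() else None, cv2.minEnclosingCircle(P[:,:2].astype(np.float32)) if m.sum() else None)
blob("F",.62,-.058,.225,.245); blob("B",.62,-.218,.225,.245); blob("short",.518,-.137,.138,.155)
E
```

```text
time_s: 30.82
tool_pos: [0.4661, 0.0262, 0.2204]
tool_rot: [-176.2, -5.1, -36.2]
force: [1.3, -0.5, 0.2]
grip_width: 0.0435
grasp_force: 0.0
time_s: 31.2
tool_pos: [0.4705, 0.0788, 0.2206]
tool_rot: [-176.2, -5.1, -36.2]
force: [-0.3, 0.6, -0.6]
grip_width: 0.0435
grasp_force: 0.0
58 [ 0.7035 -0.5234  0.4807] bar deg left of upslope -31.488469616518156
F 179 [ 0.604  -0.0566  0.2341] ((0.6111900806427002, -0.05725567787885666), 0.02616669237613678)
B 206 [ 0.6065 -0.2141  0.2342] ((0.612949788570404, -0.21481098234653473), 0.027370788156986237)
short 481 [ 0.519  -0.1366  0.1464] ((0.5182512402534485, -0.13758671283721924), 0.03202195093035698)
```

View pics/t5.png

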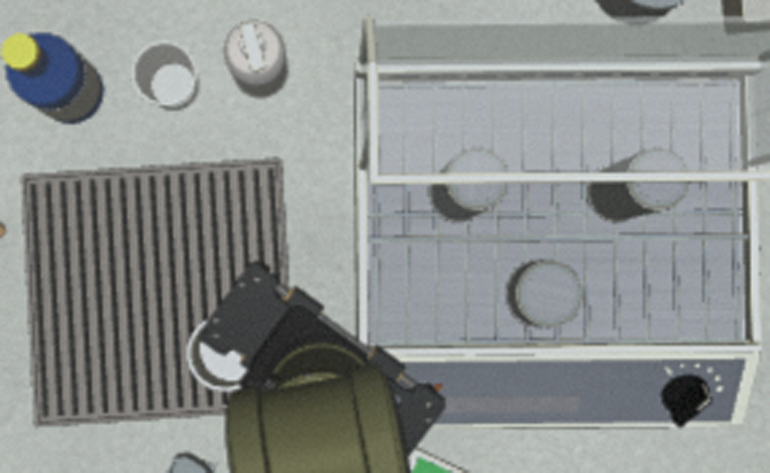

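The jars all stand on the rack: tall at about (477,180) and (658,180), short at (546,293). The dial bar, at (687,397), measures about 31° right of up-slope, closest to the third click at 36°. The robot is clear of everything, so I'll hand in.

```bash
python3 -c "
from cell import env
print(env.sign_off())"
```

```text
the job is handed in; nothing more can be done
None
```

The job is handed in at about 31 s of the 72 s limit: both tall jars stand at the back of the rack, the short jar at the front, and the dial measured at the third click; the sign-off gave no verdict.

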